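# Nest the graded steel cups and clamp them in the screw press

## Task

Pull the press's tray fully out, stand all the steel cups mouth down on the tray's round mark, nested in size order with each bigger cup over the smaller ones, and slide the tray fully home. Then wind the crank clockwise until the plate just touches the nest and give it half a turn more, so that the nest is clamped. Leave the other things on the bench where they are.

Things in the scene. Friction and masses are not known exactly. Their poses are not given: they have to be found in the camera images.
- cup_a_center (a point): centre (half-way up, on the axis) of a plain steel cup, 26 mm outside diameter, 26 mm tall, straight 2 mm wall, closed end 3 mm thick, 20 to 150 g; it stands mouth down on the bench, z up. Smallest of five graded cups; 3 to 5 are there, the others absent
- cup_b_center (a point): centre (half-way up, on the axis) of a plain steel cup, 36 mm outside diameter, 31 mm tall, straight 2 mm wall, closed end 3 mm thick, 20 to 150 g; it stands mouth down on the bench, z up. A cup fits right over any smaller one (between neighbours 3 mm of play all round and 2 mm above), so in a nest all rims stand on the tray and it is as tall as its biggest cup
- cup_c_center (a point): centre (half-way up, on the axis) of a plain steel cup, 46 mm outside diameter, 36 mm tall, straight 2 mm wall, closed end 3 mm thick, 20 to 150 g; it stands mouth down on the bench, z up
- cup_d_center (a point): centre (half-way up, on the axis) of a plain steel cup, 56 mm outside diameter, 41 mm tall, straight 2 mm wall, closed end 3 mm thick, 20 to 150 g; it stands mouth down on the bench, z up
- cup_e_center (a point): centre (half-way up, on the axis) of a plain steel cup, 66 mm outside diameter, 46 mm tall, straight 2 mm wall, closed end 3 mm thick, 20 to 150 g; it stands mouth down on the bench, z up
- tray_mark (a point): centre of the round grey mark (80 mm across) on the sliding tray's top face, which is 30 mm above the bench; x and y lie in the tray's plane, z up, -y is the way the tray pulls out. With the tray home it lies on the press's screw axis
- tray_handle (a point): grip centre of the tray's handle, an upright black round post 16 mm across on the tray's outer end, standing 45 mm above the tray's face (this point is 25 mm above the face), 140 mm from the mark along -y
- tray (a joint): tray travel in m: 0 = home under the plate against its stop, 0.18 = fully out against its stop; stiff slide (about 4 N), stays where left. The press's column is behind the screw (+y of the tray), its head overhangs the home position from 190 mm to 235 mm above the bench
- crank (a joint): turn of the crank on top of the press in rad, growing clockwise seen from above, which lowers the plate 16 mm a turn; it can make several turns, the range is 0 (plate fully up, its underside 133 mm above the bench) to 31. Friction 0.12 N m; stays where left
- crank_handle (a point): middle of the crank's upright handle, a black sleeve 18 mm across and 50 mm tall that spins freely on its pin, 52 mm from the screw axis, this point 283 mm above the bench; the crank stays at one height as it turns; the flat crank arm's top is 28 mm below this point
- crank_axis (a point): point on the vertical screw axis, level with the handle's middle
- plate_face (a point): centre of the underside of the press's steel plate, a disc 76 mm across and 10 mm thick hung below the screw on a spring; z up
- plate (a joint): how far the plate's spring is squeezed in m: 0 while the plate hangs free, growing from the moment the plate touches something and the screw goes on down, 8 mm for each half turn (about 15 N at 8 mm), stop at 18 mm
- block: bystander: lavender tube block, 54 x 54 mm, 36 mm tall, with nine holes, among the cups; origin under its centre
- marker: bystander: marker pen lying on the bench, 130 mm long along x; origin under its middle
- timer: bystander: flat white timer, 60 x 65 x 18 mm; origin under its centre
- jar: bystander: small jar, 60 mm across, 75 mm tall; origin under its centre
There are look-alikes about, which are no part of the job. What is shaped like the part that bears cup_e_center but turquoise is not meant.

How it is judged:
By the outcome, as a careful person would: the job done as asked, in the order asked, and still so for the second after the job is handed in, with the robot touching nothing.
Of cup_a, cup_b, cup_c, cup_d, cup_e only 3 to 5 are there at a start; the rules pass over those that are not, and their reading is None.
At some moment in a run one of cup_c, cup_d, cup_e may be knocked a few centimetres aside while the robot is not near it.
It also fails if it takes over 210 s, if anything falls off the work surface, if the arm or the gripper's body presses on something with over 40 N, if the wrist force passes 120 N, or if a joint passes its speed limit or range.

## Robot

A 6-joint arm with a two-finger parallel gripper is mounted at the origin on the work surface. World frame = base frame: x ahead of the robot, y to its left, z up, the work surface at z = 0. Lengths are in m, angles in rad, forces in N, time in s.
With the tool pointing down it reaches from about 0.225 to 0.875 m from the base axis. Payload 3.4 kg.
Tool frame: the origin (TCP) lies between the finger pads; the fingertips stand 11 mm ahead of it and the grasp point (between the pads) lies 8 mm behind it; z points along the fingers, y is the line along which they close (so a half turn about z gives the same grasp; the last joint's range is limited). The gripper opens to 85 mm and grips with 20 to 120 N. Pads are 22 mm wide; open, the fingers measure 114 mm over their backs; the gripper's body (76 mm by 85 mm) begins 54 mm behind the grasp point. The pads swing forward as they close: fully open they stand 13 mm farther back than shut.
Start: joints at [1.141, 0.276, 1.505, -0, 1.361, -0.121], TCP at [0.175, 0.548, 0.242] pointing down, gripper open.
Joint ranges: [-2.89, 2.89], [-0.75, 2.08], [0.22, 2.7], [-1.18, 4.32], [0.11, 2.71], [-2.7, 2.7]. Speed limits (rad/s): [2.57, 2.57, 3.14, 3.14, 3.14, 3.14].

## Interface

Orientations are given as a unit quaternion [w, x, y, z].
In Python, from rig import manip, imaging gives the robot as it stands. The module is installed in compiled form; this text tells all that it offers.
- The arm moves only by the tool jog_arm, never from a script. Its argument "deltas" is one flat list of numbers, 7 for each row, row after row: the turn, a rotation vector about the world's x, y, z in degrees, then the shift along the world's x, y, z in mm, then the opening, from 0 (shut) to 1 (fully open). In form: [ax, ay, az, tx, ty, tz, gripper, ax, ay, az, tx, ty, tz, gripper, ...]. A call has 1 to 20 rows; each row is the pose to reach, as a shift and turn from the pose commanded when the call began; what a row does not reach only later rows make up. A row lasts 1/10 s, in which the tool goes at most 50 mm and 8.59 degrees, less where a joint would pass 70% of its speed; a pose out of reach is approached as far as the arm can. A call with a gripper value outside its range is refused whole. The fingers move at their own pace and stop on an object; "grip_force" is the grip in N (left out, the last holds). Time passes only in rows, so rows that repeat a pose let the fingers close. It gives the time, the measured TCP pose, the force, the opening and the grip force at its end, in the units of the state.
- manip.get_state(): the state, without advancing time (a new reading comes with each control period).
- imaging.get_image(name): name is "scene" or "top"; returns the picture (480x640x3 uint8, blue, green, red); there is no depth.
- imaging.calibration(name): a dict with "mtx" (3x3 intrinsics, pixels), "cam_to_world" (4x4, takes a point from camera to world coordinates). Camera axes: x right, y down, z forward; pixel columns grow to the right and rows downward; lengths in m; the calibration is good to about 2 mm. A picture is of the moment at which its call begins. calibration takes no time and is no camera call.
- manip.sign_off(): hands the job in; it is judged then, once.
The state is a dict: "clock": time; "qpos": joint angles; "qd": joint speeds; "effort": joint torques, N m; "position": TCP position; "ee_rot": TCP orientation; "contact_force": force on the tool from outside, world axes, zero at the start; "moment": the same for the moment, N m; "width": finger opening in m; "gripper_force": force on a finger pad.
Only numpy, scipy, OpenCV 4.12 (cv2) and the standard library are available. Lean on these libraries where they do the work, as an engineer would, in place of code of your own. Each camera call takes 0.05 s, during which the arm holds its last target. There are 200 camera calls.

## Working session

There is one attempt and no reset: what is moved stays moved. The work goes in short steps, Python scripts to look and compute and a tool call to move; the robot and the scene stay as the last step left them, time stands still between calls to the robot, and variables do not carry over. Pictures are saved under pics/ and viewed, at most 14 in all, crops included, and the job is handed in when it is done.

Besides the shell and the picture viewer there is one more tool, called after "Request:" as name(argument=value, ...), one argument or row to a line, values as JSON. jog_arm: Moves the arm, as the interface text tells. Its arguments: {"type":"object","properties":{"deltas":{"type":"array"},"grip_force":{"type":"number"}},"required":["deltas"]}

```bash
mkdir -p pics; python3 - <<'E'
from rig import manip, imaging
import cv2
s=manip.get_state()
print({k:s[k] for k in('clock','position','ee_rot','width','contact_force')})
for n in('scene','top'):
    cv2.imwrite(f'pics/{n}0.png',imaging.get_image(n)); c=imaging.calibration(n); print(n,c['mtx'],c['cam_to_world'])
E
```

```text
{'clock': 0.0, 'position': array([0.1745471 , 0.54732867, 0.24142636]), 'ee_rot': array([-2.61933302e-04,  1.53790937e-01,  9.88102971e-01, -8.92642429e-04]), 'width': 0.08528585954672946, 'contact_force': array([ 0.53132205, -0.30007163,  0.59010902])}
scene [[590.67852782   0.         312.69133432]
 [  0.         590.67852782 241.17373086]
 [  0.           0.           1.        ]] [[ 0.15036274  0.5701403  -0.80767016  1.78935796]
 [ 0.98851194 -0.09937601  0.11387953 -0.25417655]
 [-0.01533573 -0.81551484 -0.57853294  1.02282925]
 [ 0.          0.          0.          1.        ]]
top [[583.58306443   0.         317.73419805]
 [  0.         583.58306443 232.65849828]
 [  0.           0.           1.        ]] [[ 0.00619011 -0.98920582  0.14640197  0.41026167]
 [-0.99979936 -0.00891143 -0.01793947 -0.07576826]
 [ 0.01905048 -0.14626155 -0.9890625   1.33093577]
 [ 0.          0.          0.          1.        ]]
```

View pics/scene0.png

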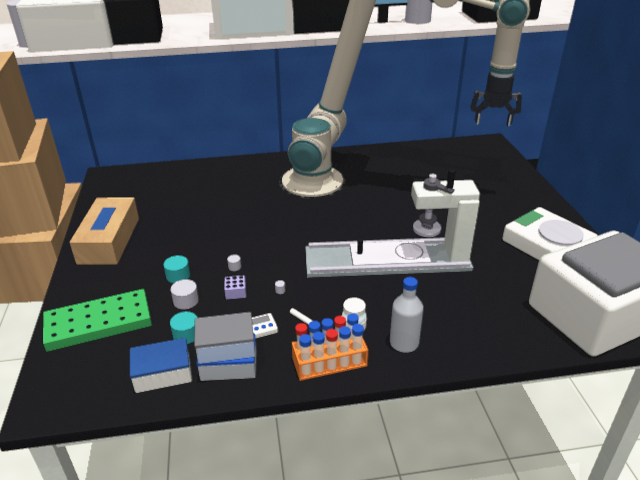

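View pics/top0.png

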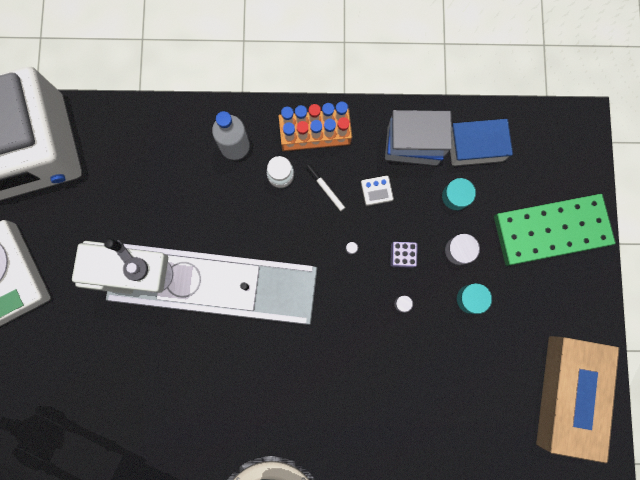

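Top view candidates for steel cups: big grey (464,249), mid grey (404,303), small grey (352,247). The turquoise look-alikes are at (460,193) and (476,298), and the jar's white lid is at (280,170). Tray mark is near (182,279), handle post (244,286), crank knob (113,245).

```bash
cat > h.py <<'E'
from rig import manip, imaging
import cv2, numpy as np
def ray(n,u,v):
    c=imaging.calibration(n);K,T=np.array(c['mtx']),np.array(c['cam_to_world'])
    d=T[:3,:3]@np.linalg.inv(K)@[u,v,1.]; return T[:3,3],d
def plane(n,u,v,z):
    o,d=ray(n,u,v); return o+d*(z-o[2])/d[2]
def tri(a,b):
    (o1,d1),(o2,d2)=ray(*a),ray(*b)
    t=np.linalg.lstsq(np.c_[d1,-d2],o2-o1,rcond=None)[0]
    p,q=o1+t[0]*d1,o2+t[1]*d2; return (p+q)/2,np.linalg.norm(p-q)
def proj(n,p):
    c=imaging.calibration(n);K,T=np.array(c['mtx']),np.array(c['cam_to_world'])
    q=K@(T[:3,:3].T@(np.array(p)-T[:3,3])); return q[:2]/q[2]
def crop(im,u0,v0,u1,v1,s,f):
    cv2.imwrite(f,cv2.resize(im[v0:v1,u0:u1],None,fx=s,fy=s,interpolation=cv2.INTER_CUBIC))
E
python3 - <<'E'
from h import *
t=cv2.imread('pics/top0.png');s=cv2.imread('pics/scene0.png')
a=cv2.resize(t[160:330,330:520],None,fx=3,fy=3,interpolation=cv2.INTER_CUBIC)
crop(t,330,160,520,330,4,'pics/c1.png')
b1=cv2.resize(t[225:330,65:325],None,fx=3,fy=3,interpolation=cv2.INTER_CUBIC)
b2=cv2.resize(s[165:285,295:490],None,fx=2.2,fy=2.2,interpolation=cv2.INTER_CUBIC)
w=max(b1.shape[1],b2.shape[1]);pad=lambda x:cv2.copyMakeBorder(x,0,0,0,w-x.shape[1],0)
b2=cv2.copyMakeBorder(b2,0,0,0,w-b2.shape[1],cv2.BORDER_CONSTANT);cv2.imwrite('pics/c2.png',np.vstack([b1,b2]))
hsv=cv2.cvtColor(t,cv2.COLOR_BGR2HSV)
m=((hsv[...,1]<50)&(hsv[...,2]>150)).astype(np.uint8)
n,l,st,ce=cv2.connectedComponentsWithStats(m)
for i in range(1,n):
    if st[i,4]>30 and 100<st[i,1]<420: print(st[i],ce[i])
E
```

```text
[ 394  111   57   37 2009] [421.81284221 129.41513191]
[214 118  29  26 388] [228.75515464 132.87113402]
[267 156  26  29 570] [279.12982456 169.98245614]
[361 176  32  29 628] [376.76751592 190.54140127]
[317 178  28  33 212] [330.21226415 193.73584906]
[   0  220   42  100 1919] [ 15.09536217 271.00416884]
[450 234  29  29 673] [464.07726597 247.89598811]
[   72   241   244    83 11968] [203.15441176 281.58865307]
[346 242  12  11 101] [351.44554455 247.10891089]
[393 242  24  24 320] [404.78125  253.353125]
[126 263  11  10  86] [130.94186047 267.39534884]
[396 296  16  16 201] [403.85572139 303.32835821]
```

View pics/c1.png

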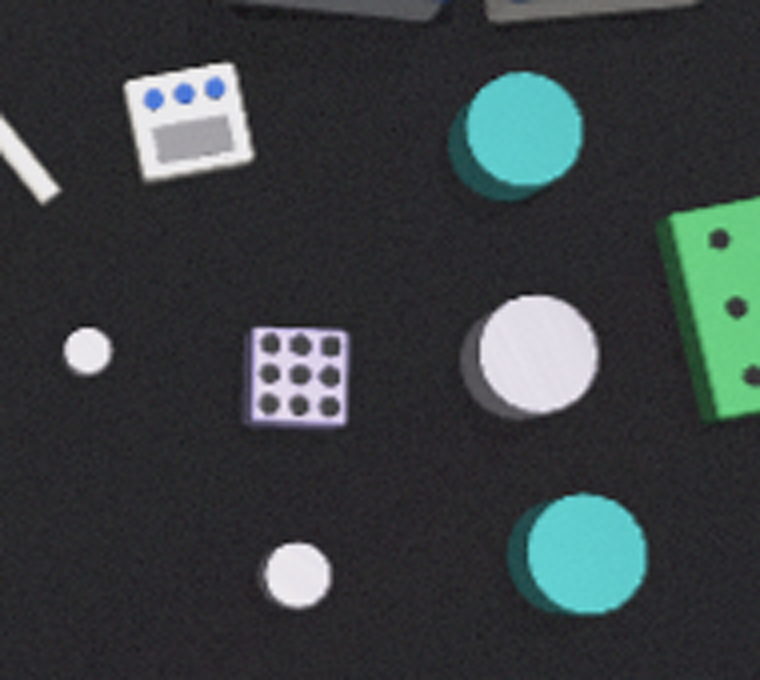

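View pics/c2.png

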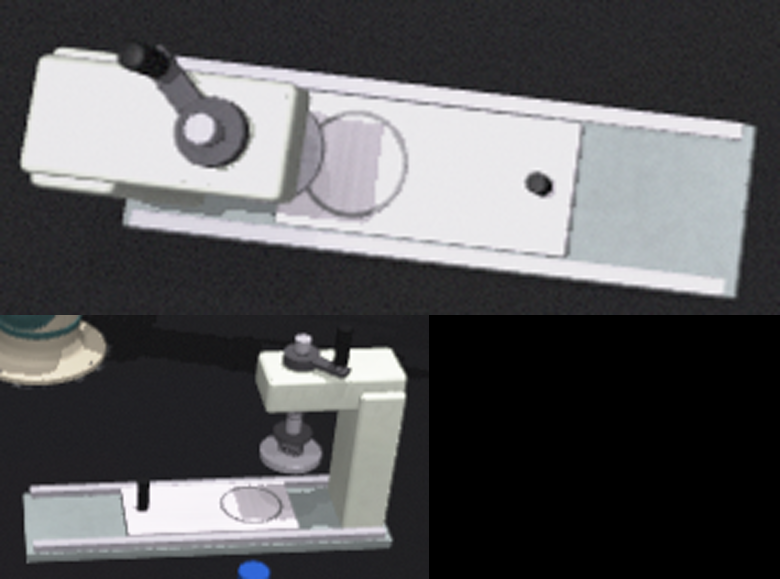

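Only three steel cups are present: the small (crop 87,350), the medium (297,575) and the large (538,354). The turquoise ones are decoys. The tray is partly out; its mark is at about (184,279) and its post at (245,286) in the top view. Computing positions.

```bash
cat >> h.py <<'E'
def cups(im):
    hsv=cv2.cvtColor(im,cv2.COLOR_BGR2HSV)
    m=((hsv[...,1]<50)&(hsv[...,2]>150)).astype(np.uint8)
    n,l,st,ce=cv2.connectedComponentsWithStats(m)
    out={}
    for i in range(1,n):
        x,y,w,h,A=st[i]
        if not(320<x<520 and 120<y<420) or abs(w-h)>3: continue
        if abs(A-np.pi/4*w*h)>0.12*A: continue
        for nm,z,d in(('a',.026,.026),('b',.031,.036),('c',.036,.046),('d',.041,.056),('e',.046,.066)):
            p=plane('top',*ce[i],z); dd=2*np.sqrt(A/np.pi)*np.linalg.norm(p-ray('top',0,0)[0])/583.6
            if abs(dd-d)<.004: out[nm]=(p.round(4),round(dd,4))
    return out
E
python3 - <<'E'
from h import *
t=cv2.imread('pics/top0.png')
print(cups(t))
k=lambda x,y:('top',65+x/3,225+y/3); s=lambda x,y:('scene',295+x/2.2,165+(y-315)/2.2)
M=plane(*k(357,163),.03);H=plane(*k(539,184-3),.075)
print('mark',M,plane(*s(251,505),.03),'handle',H,H-M,np.linalg.norm((H-M)[:2]))
d=(H-M)[:2];print('dir',np.degrees(np.arctan2(d[1],d[0])))
# tray edge direction: rail outer edges z~.03
p,q=plane(*k(310,85),.035),plane(*k(745,125),.035);print('rail',np.degrees(np.arctan2(*(q-p)[1::-1])))
p,q=plane(*k(130,222),.035),plane(*k(725,292),.035);print('rail2',np.degrees(np.arctan2(*(q-p)[1::-1])))
print('screw',tri(k(200,128),s(303,338)))
C=plane(*k(135,57),.308); A=plane(*k(211,130),.262)
print('crank handle top',C,tri(k(135,57),s(345,332)),'axis',A)
print('plate', plane(*s(291,450),.14))
print('trayend',plane(*k(575,190),.03), 'base end',plane(*k(745,210),.02))
for n,p in(('mark',M),('H',H)): print(n,proj('scene',p))
E
```

```text
{'e': (array([ 0.5691, -0.4254,  0.046 ]), np.float64(0.0673)), 'a': (array([ 0.5712, -0.1757,  0.026 ]), np.float64(0.0256)), 'b': (array([ 0.4459, -0.2914,  0.031 ]), np.float64(0.0361))}
mark [0.4955134  0.19663337 0.03      ] [0.49924801 0.20209735 0.03      ] handle [0.48069383 0.05728997 0.075     ] [-0.01481957 -0.1393434   0.045     ] 0.14012923401151578
dir -96.07075252415892
rail -94.81386597366973
rail2 -96.28318889228879
screw (array([0.50059422, 0.24352913, 0.26979795]), np.float64(0.0036708087430460004))
crank handle top [0.53827027 0.2702128  0.308     ] (array([0.54040913, 0.27697104, 0.29576477]), np.float64(0.005065366185340069)) axis [0.49969447 0.2372668  0.262     ]
plate [0.54189    0.23065911 0.14      ]
trayend [0.47677352 0.03533676 0.03      ] base end [ 0.46333805 -0.09057825  0.02      ]
mark [406.84465628 250.78821711]
H [357.9248041  239.69571523]
```

Request:
jog_arm(
  deltas=[0,0,5,60,-175,0,1,0,0,12,125,-350,0,1,0,0,12,125,-350,0,1,0,0,12,125,-350,0,1,0,0,12,125,-350,0,1,0,0,12,125,-350,0,1,0,0,12,125,-350,0,1,0,0,12,125,-350,0,1,0,0,12,306,-489,-40,1,0,0,12,306,-489,-40,1,0,0,12,306,-489,-40,1,0,0,12,306,-489,-40,1,0,0,12,306,-489,-40,1,0,0,12,306,-489,-110,0.6,0,0,12,306,-489,-110,0.6,0,0,12,306,-489,-110,0.6,0,0,12,306,-489,-110,0.6,0,0,12,306,-489,-110,0.6,0,0,12,306,-489,-110,0.6],
  grip_force=40,
)

```text
clock: 2.0
position: [0.4818, 0.0591, 0.1339]
ee_rot: [0.002, 0.049, 0.999, 0.0]
contact_force: [0.7, 0.4, -0.7]
width: 0.0514
gripper_force: 0.0
```

Request:
jog_arm(
  deltas=[0,0,0,0,-1,-40,0.6,0,0,0,0,-1,-76,0.6,0,0,0,0,-1,-76,0.6,0,0,0,0,-1,-76,0.6,0,0,0,0,-1,-76,0.6,0,0,0,0,-1,-76,0,0,0,0,0,-1,-76,0,0,0,0,0,-1,-76,0,0,0,0,0,-1,-76,0,0,0,0,0,-1,-76,0,0,0,0,0,-1,-76,0,0,0,0,0,-1,-76,0],
)

```text
clock: 3.2
position: [0.4819, 0.0584, 0.0578]
ee_rot: [0.001, 0.05, 0.999, 0.001]
contact_force: [0.2, 2.5, 5.9]
width: 0.0146
gripper_force: 38.8
```

Request:
jog_arm(
  deltas=[0,0,0,-2,-15,0,0,0,0,0,-3,-30,0,0,0,0,0,-5,-45,0,0,0,0,0,-6,-60,0,0,0,0,0,-8,-75,0,0,0,0,0,-10,-90,0,0,0,0,0,-11,-105,0,0,0,0,0,-12,-115,0,0,0,0,0,-13,-122,0,0,0,0,0,-13,-126,0,0,0,0,0,-13,-126,0,0,0,0,0,-13,-126,0,0],
)

```text
clock: 4.4
position: [0.4679, -0.0684, 0.0578]
ee_rot: [0.001, 0.05, 0.999, -0.0]
contact_force: [-1.6, 0.7, 7.7]
width: 0.0147
gripper_force: 39.4
```

Request:
jog_arm(
  deltas=[0,0,0,0,-2,0,0,0,0,0,0,-4,0,0,0,0,0,-1,-6,0,0,0,0,0,-1,-8,0,0,0,0,0,-1,-10,0,0,0,0,0,-1,-12,0,0,0,0,0,-1,-12,0,0],
)

```text
clock: 5.1
position: [0.4672, -0.0743, 0.0577]
ee_rot: [0.001, 0.053, 0.999, 0.006]
contact_force: [2.4, 22.5, 11.5]
width: 0.0143
gripper_force: 40.5
```

Request:
jog_arm(
  deltas=[0,0,0,1,5,0,0,0,0,0,1,5,0,0,0,0,0,1,5,0,0.6,0,0,0,1,5,0,0.6,0,0,0,1,5,0,0.6,0,0,0,1,5,50,0.6,0,0,0,1,5,100,1,0,0,0,20,-40,150,1,0,0,0,50,-70,150,1,0,0,0,80,-90,150,1,0,0,0,80,-90,150,1,0,0,0,80,-90,150,1],
)

```text
clock: 6.3
position: [0.5467, -0.1708, 0.2054]
ee_rot: [-0.001, 0.05, 0.999, 0.0]
contact_force: [0.5, -0.1, 0.9]
width: 0.0854
gripper_force: 0.0
```

```bash
python3 - <<'E'
from h import *
t=imaging.get_image('top');s=imaging.get_image('scene')
cv2.imwrite('pics/t1.png',t);cv2.imwrite('pics/s1.png',s)
crop(t,130,230,330,330,4,'pics/t1c.png')
print(manip.get_state()['position'],cups(t),proj('top',[.4819,.065,.03]),proj('top',[.467,-.0743,.075]))
E
```

```text
[ 0.54553325 -0.16949327  0.20546208] {'e': (array([ 0.5691, -0.4254,  0.046 ]), np.float64(0.0673)), 'b': (array([ 0.4459, -0.2915,  0.031 ]), np.float64(0.036))} [243.32300343 285.91892805] [306.04697641 292.18736285]
```

View pics/t1c.png

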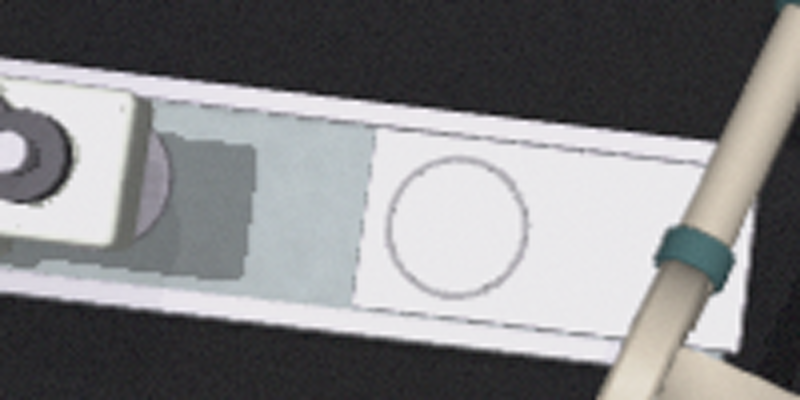

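Request:
jog_arm(
  deltas=[0,0,0,25,-6,-50,0.6,0,0,0,25,-6,-100,0.6,0,0,0,25,-6,-150,0.6,0,0,0,25,-6,-180,0.6,0,0,0,25,-6,-189,0.6,0,0,0,25,-6,-189,0.6,0,0,0,25,-6,-189,0.6,0,0,0,25,-6,-189,0,0,0,0,25,-6,-189,0,0,0,0,25,-6,-189,0,0,0,0,25,-6,-189,0,0,0,0,25,-6,-189,0,0,0,0,25,-6,-189,0],
  grip_force=30,
)

```text
clock: 7.7
position: [0.5732, -0.1767, 0.0197]
ee_rot: [0.002, 0.05, 0.999, -0.001]
contact_force: [-0.9, 0.2, 7.4]
width: 0.0246
gripper_force: 29.2
```

Request:
jog_arm(
  deltas=[0,0,0,0,0,30,0,0,0,0,0,0,70,0,0,0,0,0,0,110,0,0,0,0,-12,30,120,0,0,0,0,-27,70,120,0,0,0,0,-42,110,120,0,0,0,0,-57,150,120,0,0,0,0,-72,190,120,0,0,0,0,-83,220,120,0,0,0,0,-91,240,120,0,0,0,0,-91,241,120,0,0,0,0,-91,241,90,0,0,0,0,-91,241,60,0,0,0,0,-91,241,40,0,0,0,0,-91,241,33,0,0,0,0,-91,241,31,0,0,0,0,-91,241,30,0,0,0,0,-91,241,30,0],
)

```text
clock: 9.5
position: [0.4801, 0.064, 0.0493]
ee_rot: [-0.001, 0.05, 0.999, -0.0]
contact_force: [-5.1, -0.4, 12.1]
width: 0.0248
gripper_force: 30.8
```

Release, back up and look.

Request:
jog_arm(
  deltas=[0,0,0,0,0,0,0.6,0,0,0,0,0,0,0.6,0,0,0,0,0,0,0.6,0,0,0,0,0,30,0.6,0,0,0,0,0,70,0.6,0,0,0,0,0,110,0.6,0,0,0,-30,-40,120,0.6,0,0,0,-60,-90,120,0.6,0,0,0,-70,-140,120,0.6,0,0,0,-70,-180,120,0.6,0,0,0,-70,-180,120,0.6,0,0,0,-70,-180,120,0.6],
)

```text
clock: 10.7
position: [0.4107, -0.1164, 0.1673]
ee_rot: [0.0, 0.052, 0.999, 0.0]
contact_force: [-0.3, 0.6, -0.4]
width: 0.0512
gripper_force: 0.0
```

```bash
python3 - <<'E'
from h import *
t=imaging.get_image('top');cv2.imwrite('pics/t2.png',t)
cv2.imwrite('pics/s2.png',imaging.get_image('scene'))
crop(t,200,240,320,330,6,'pics/t2c.png')
print(manip.get_state()['position'],cups(t),plane('top',244.1,286.4,.03))
E
```

```text
[ 0.41065178 -0.1145044   0.16714163] {'e': (array([ 0.569 , -0.4255,  0.046 ]), np.float64(0.0673)), 'b': (array([ 0.4459, -0.2914,  0.031 ]), np.float64(0.0361))} [0.48084825 0.06325391 0.03      ]
```

View pics/t2c.png

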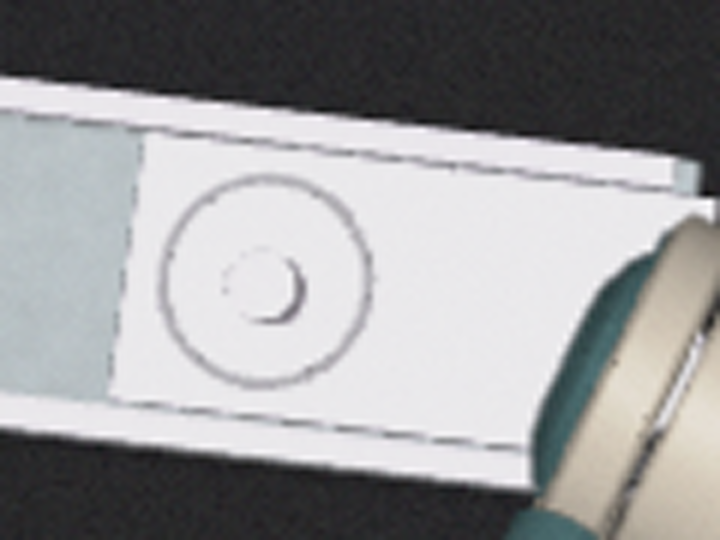

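```bash
python3 - <<'E'
from h import *
print(plane('top',243.9,286.4,.03),plane('top',242.9,286.9,.056))
E
```

```text
[0.48084505 0.06369657 0.03      ] [0.47833501 0.06305126 0.056     ]
```

Request:
jog_arm(
  deltas=[0,0,0,10,-50,0,0.8,0,0,0,20,-100,0,0.8,0,0,0,30,-150,0,0.8,0,0,0,35,-177,0,0.8,0,0,0,35,-177,-50,0.8,0,0,0,35,-177,-95,0.8,0,0,0,35,-177,-125,0.8,0,0,0,35,-177,-143,0.8,0,0,0,35,-177,-143,0.8,0,0,0,35,-177,-143,0.8,0,0,0,35,-177,-143,0,0,0,0,35,-177,-143,0,0,0,0,35,-177,-143,0,0,0,0,35,-177,-143,0,0,0,0,35,-177,-143,0,0,0,0,35,-177,-143,0],
)

```text
clock: 12.4
position: [0.4467, -0.2925, 0.0259]
ee_rot: [0.001, 0.05, 0.999, -0.001]
contact_force: [0.6, 1.8, 6.6]
width: 0.0353
gripper_force: 29.7
```

Request:
jog_arm(
  deltas=[0,0,0,0,0,30,0,0,0,0,0,0,70,0,0,0,0,0,0,110,0,0,0,0,4,40,115,0,0,0,0,8,85,115,0,0,0,0,12,130,115,0,0,0,0,17,175,115,0,0,0,0,21,220,115,0,0,0,0,25,265,115,0,0,0,0,30,310,115,0,0,0,0,33,345,115,0,0,0,0,34,356,115,0,0,0,0,34,356,115,0,0,0,0,34,356,100,0,0,0,0,34,356,80,0,0,0,0,34,356,65,0,0,0,0,34,356,60,0,0,0,0,34,356,60,0],
)

```text
clock: 14.2
position: [0.4794, 0.0625, 0.0839]
ee_rot: [-0.001, 0.05, 0.999, -0.0]
contact_force: [0.2, 0.2, -0.5]
width: 0.0351
gripper_force: 30.4
```

Request:
jog_arm(
  deltas=[0,0,0,0,1,-5,0,0,0,0,0,1,-10,0,0,0,0,0,1,-15,0,0,0,0,0,1,-20,0,0,0,0,0,1,-20,0],
)

```text
clock: 14.7
position: [0.4792, 0.0649, 0.0636]
ee_rot: [-0.001, 0.05, 0.999, -0.0]
contact_force: [0.0, 0.1, -0.8]
width: 0.0353
gripper_force: 30.4
```

Request:
jog_arm(
  deltas=[0,0,0,0,0,-4,0,0,0,0,0,0,-7,0,0,0,0,0,0,-8,0,0,0,0,0,0,-8,0,0,0,0,0,0,-8,0.8,0,0,0,0,0,-8,0.8,0,0,0,0,0,-8,0.8,0,0,0,0,0,30,0.8,0,0,0,0,0,70,0.8,0,0,0,0,0,110,0.8,0,0,0,-30,-40,120,0.8,0,0,0,-60,-90,120,1,0,0,0,-70,-140,120,1,0,0,0,-70,-180,120,1,0,0,0,-70,-180,120,1,0,0,0,-70,-180,120,1],
)

```text
clock: 16.3
position: [0.4095, -0.1162, 0.1844]
ee_rot: [0.0, 0.052, 0.999, 0.0]
contact_force: [-0.3, 1.3, 0.3]
width: 0.0853
gripper_force: 0.0
```

```bash
python3 - <<'E'
from h import *
t=imaging.get_image('top');cv2.imwrite('pics/t3.png',t)
s=imaging.get_image('scene');cv2.imwrite('pics/s3.png',s)
A=cv2.resize(t[240:330,200:320],None,fx=6,fy=6,interpolation=cv2.INTER_CUBIC)[:330]
B=cv2.resize(s[225:280,300:420],None,fx=6,fy=6,interpolation=cv2.INTER_CUBIC)[:260]
cv2.imwrite('pics/c3.png',np.vstack([A,B]))
print(manip.get_state()['position'],cups(t))
E
```

```text
[ 0.40958997 -0.1144132   0.18423488] {'e': (array([ 0.5691, -0.4254,  0.046 ]), np.float64(0.0673))}
```

View pics/c3.png

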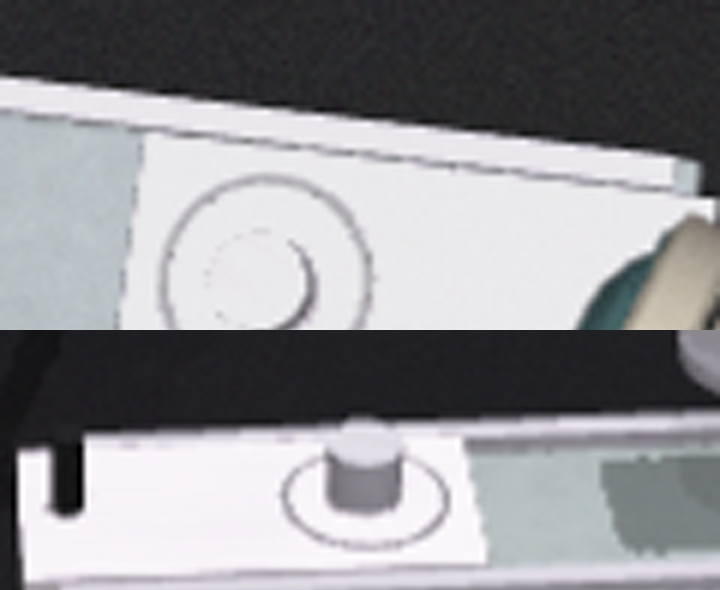

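Request:
jog_arm(
  deltas=[0,0,0,25,-45,0,1,0,0,0,48,-90,0,1,0,0,0,70,-135,0,1,0,0,0,93,-180,0,1,0,0,0,116,-225,0,1,0,0,0,140,-270,0,1,0,0,0,160,-311,0,1,0,0,0,160,-311,0,1,0,0,0,160,-311,-50,1,0,0,0,160,-311,-90,1,0,0,0,160,-311,-100,1,0,0,0,160,-311,-100,1,0,0,0,160,-311,-100,1],
)

```text
clock: 17.7
position: [0.5713, -0.4259, 0.0863]
ee_rot: [0.001, 0.049, 0.999, -0.001]
contact_force: [-0.8, 0.2, 1.1]
width: 0.0855
gripper_force: 0.0
```

```bash
python3 - <<'E'
from h import *
t=imaging.get_image('top');cv2.imwrite('pics/t4.png',t)
s=imaging.get_image('scene');cv2.imwrite('pics/s4.png',s)
A=cv2.resize(t[170:330,390:530],None,fx=3,fy=3,interpolation=cv2.INTER_CUBIC)
B=cv2.resize(s[230:350,130:250],None,fx=3,fy=3,interpolation=cv2.INTER_CUBIC)
B=cv2.copyMakeBorder(B,0,A.shape[0]-B.shape[0],0,0,cv2.BORDER_CONSTANT)
cv2.imwrite('pics/c4.png',np.hstack([A,B]))
print(manip.get_state()['position'],cups(t))
E
```

```text
[ 0.57144095 -0.42680408  0.08733226] {}
```

View pics/c4.png

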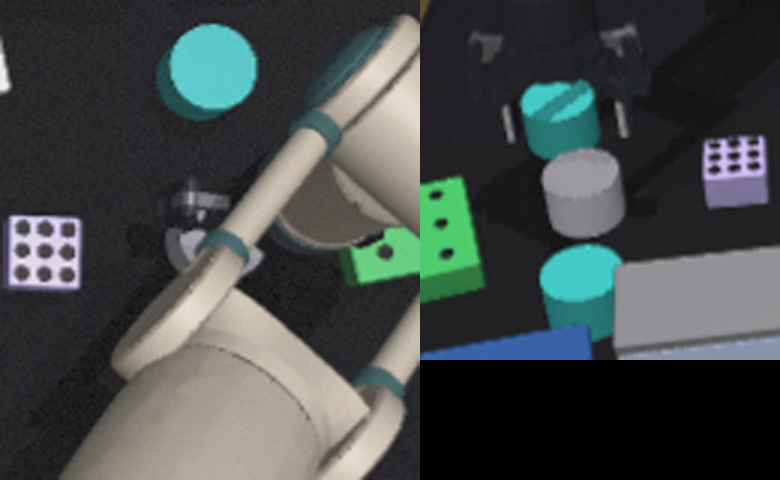

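```bash
python3 - <<'E'
from h import *
print(plane('scene',184.3,287.7,.046), proj('scene',[.5714,-.4268,.082]),proj('scene',[.5691,-.4254,.046]))
E
```

```text
[ 0.57420227 -0.42040465  0.046     ] [179.80095467 276.42133643] [182.39700591 286.66137854]
```

Request:
jog_arm(
  deltas=[0,0,0,-1,1,-20,1,0,0,0,-1,1,-40,1,0,0,0,-1,1,-55,1,0,0,0,-1,1,-65,1,0,0,0,-1,1,-65,1,0,0,0,-1,1,-65,1],
)

```text
clock: 18.4
position: [0.5692, -0.4256, 0.02]
ee_rot: [0.0, 0.05, 0.999, -0.0]
contact_force: [-0.7, -1.0, 0.5]
width: 0.0857
gripper_force: 0.0
```

Request:
jog_arm(
  deltas=[0,0,0,0,0,0,0,0,0,0,0,0,0,0,0,0,0,0,0,0,0,0,0,0,0,0,0,0,0,0,0,0,0,0,0,0,0,0,0,0,20,0,0,0,0,0,0,60,0,0,0,0,0,0,100,0,0,0,0,0,0,130,0,0,0,0,0,0,130,0],
)

```text
clock: 19.4
position: [0.5709, -0.4271, 0.1548]
ee_rot: [0.004, 0.05, 0.999, -0.003]
contact_force: [1.1, -0.5, 0.0]
width: 0.0647
gripper_force: 33.8
```

Request:
jog_arm(
  deltas=[0,0,0,-5,30,0,0,0,0,0,-13,70,0,0,0,0,0,-20,110,0,0,0,0,0,-28,150,0,0,0,0,0,-36,195,0,0,0,0,0,-44,240,0,0,0,0,0,-53,285,0,0,0,0,0,-62,330,0,0,0,0,0,-70,375,0,0,0,0,0,-78,420,0,0,0,0,0,-84,455,0,0,0,0,0,-88,480,0,0,0,0,0,-89,490,0,0,0,0,0,-89,490,0,0,0,0,0,-89,490,-20,0,0,0,0,-89,490,-40,0,0,0,0,-89,490,-50,0,0,0,0,-89,490,-50,0,0,0,0,-89,490,-50,0],
)

```text
clock: 21.3
position: [0.4803, 0.0641, 0.0994]
ee_rot: [0.0, 0.05, 0.999, -0.0]
contact_force: [0.4, 0.9, -0.9]
width: 0.0645
gripper_force: 33.9
```

Request:
jog_arm(
  deltas=[0,0,0,1,0,-10,0,0,0,0,1,0,-20,0,0,0,0,1,0,-30,0,0,0,0,1,0,-38,0,0,0,0,1,0,-43,0,0,0,0,1,0,-46,0,0,0,0,1,0,-46,0],
)

```text
clock: 22.0
position: [0.4806, 0.0649, 0.0529]
ee_rot: [-0.0, 0.05, 0.999, 0.0]
contact_force: [0.1, 0.4, -0.9]
width: 0.065
gripper_force: 33.9
```

Request:
jog_arm(
  deltas=[0,0,0,0,-1,-2,0,0,0,0,0,-1,-3,0,0,0,0,0,-1,-3,0,0,0,0,0,-1,-3,1,0,0,0,0,-1,-3,1,0,0,0,0,-1,-3,1,0,0,0,0,-1,-3,1,0,0,0,0,-1,30,1,0,0,0,0,-1,70,1,0,0,0,0,-1,110,1,0,0,0,-30,-40,110,1,0,0,0,-60,-90,110,1,0,0,0,-90,-140,110,1,0,0,0,-120,-180,110,1,0,0,0,-120,-180,110,1,0,0,0,-120,-180,110,1],
)

```text
clock: 23.6
position: [0.3595, -0.1166, 0.1634]
ee_rot: [-0.0, 0.052, 0.999, -0.0]
contact_force: [0.6, -0.0, -0.9]
width: 0.085
gripper_force: 0.0
```

```bash
python3 - <<'E'
from h import *
t=imaging.get_image('top');cv2.imwrite('pics/t5.png',t)
s=imaging.get_image('scene');cv2.imwrite('pics/s5.png',s)
A=cv2.resize(t[250:325,200:325],None,fx=6,fy=6,interpolation=cv2.INTER_CUBIC)[:330]
A=cv2.resize(t[255:315,200:325],None,fx=6,fy=6,interpolation=cv2.INTER_CUBIC)
B=cv2.resize(s[225:265,300:425],None,fx=6,fy=6,interpolation=cv2.INTER_CUBIC)
cv2.imwrite('pics/c5.png',np.vstack([A,B])[:600])
print(manip.get_state()['position'])
E
```

```text
[ 0.36102916 -0.11510851  0.1634514 ]
```

View pics/c5.png

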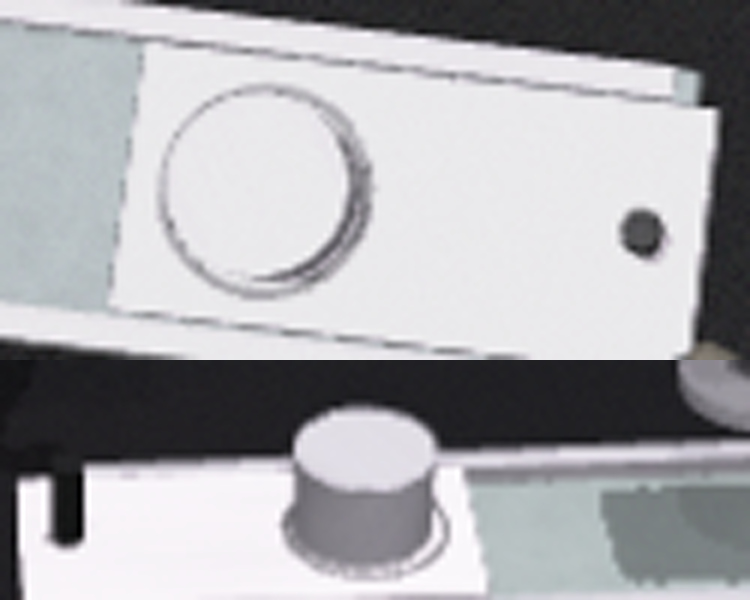

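Request:
jog_arm(
  deltas=[0,0,0,50,20,0,0.6,0,0,0,90,35,0,0.6,0,0,0,106,41,0,0.6,0,0,0,106,41,0,0.6,0,0,0,106,41,-40,0.6,0,0,0,106,41,-80,0.6,0,0,0,106,41,-105,0.6,0,0,0,106,41,-105,0.6,0,0,0,106,41,-105,0.6,0,0,0,106,41,-105,0,0,0,0,106,41,-105,0,0,0,0,106,41,-105,0,0,0,0,106,41,-105,0,0,0,0,106,41,-105,0,0,0,0,106,41,-105,0],
  grip_force=40,
)

```text
clock: 25.2
position: [0.4678, -0.0742, 0.0599]
ee_rot: [0.001, 0.05, 0.999, -0.0]
contact_force: [0.0, 2.2, 6.1]
width: 0.0146
gripper_force: 38.9
```

Request:
jog_arm(
  deltas=[0,0,0,0,2,0,0,0,0,0,1,6,0,0,0,0,0,1,12,0,0,0,0,0,2,20,0,0,0,0,0,3,28,0,0,0,0,0,4,37,0,0,0,0,0,5,46,0,0,0,0,0,6,55,0,0,0,0,0,7,64,0,0,0,0,0,8,73,0,0,0,0,0,9,82,0,0,0,0,0,10,91,0,0,0,0,0,11,100,0,0,0,0,0,12,109,0,0,0,0,0,13,118,0,0,0,0,0,14,126,0,0,0,0,0,14,134,0,0,0,0,0,15,141,0,0,0,0,0,16,147,0,0,0,0,0,16,151,0,0],
)

```text
clock: 27.2
position: [0.4844, 0.0764, 0.0599]
ee_rot: [0.002, 0.049, 0.999, -0.001]
contact_force: [0.7, -4.5, 6.4]
width: 0.0148
gripper_force: 39.2
```

Request:
jog_arm(
  deltas=[0,0,0,0,4,0,0,0,0,0,1,8,0,0,0,0,0,1,12,0,0,0,0,0,2,16,0,0,0,0,0,2,20,0,0,0,0,0,3,24,0,0,0,0,0,3,27,0,0,0,0,0,3,30,0,0,0,0,0,3,32,0,0,0,0,0,3,34,0,0,0,0,0,3,34,0,0],
)

```text
clock: 28.3
position: [0.4875, 0.105, 0.0599]
ee_rot: [0.002, 0.047, 0.999, -0.006]
contact_force: [0.5, -23.0, 7.8]
width: 0.0145
gripper_force: 40.0
```

Request:
jog_arm(
  deltas=[0,0,0,0,-5,0,0,0,0,0,0,-5,0,0,0,0,0,0,-5,0,0.6,0,0,0,0,-5,0,0.6,0,0,0,0,-5,0,0.6,0,0,0,0,-5,30,0.6,0,0,0,0,-10,70,0.6,0,0,0,-20,-50,110,0.6,0,0,0,-50,-90,160,0.6,0,0,0,-80,-130,200,0.6,0,0,0,-110,-170,240,0.6,0,0,0,-110,-170,270,0.6,0,0,0,-110,-170,270,0.6,0,0,0,-110,-170,270,0.6],
)

```text
clock: 29.7
position: [0.3764, -0.0608, 0.332]
ee_rot: [0.004, 0.051, 0.999, -0.001]
contact_force: [-0.2, 0.3, 0.2]
width: 0.0509
gripper_force: 0.0
```

```bash
python3 - <<'E'
from h import *
t=imaging.get_image('top');cv2.imwrite('pics/t6.png',t)
s=imaging.get_image('scene');cv2.imwrite('pics/s6.png',s)
A=cv2.resize(t[225:310,70:260],None,fx=4,fy=4,interpolation=cv2.INTER_CUBIC)[:260,:520]
B=cv2.resize(s[165:275,390:490],None,fx=5,fy=5,interpolation=cv2.INTER_CUBIC)
crop(t,70,225,200,310,4,'pics/c6t.png')
A=cv2.resize(t[225:310,70:200],None,fx=2.2,fy=2.2,interpolation=cv2.INTER_CUBIC)
A=cv2.copyMakeBorder(A,0,B.shape[0]-A.shape[0],0,0,cv2.BORDER_CONSTANT)
cv2.imwrite('pics/c6.png',np.hstack([A,B]))
print(manip.get_state()['position'])
for z in(.076,.133,.113): print(z,proj('scene',[.502,.244,z]),proj('top',[.502,.244,z]))
E
```

```text
[ 0.37562012 -0.0589263   0.32817019]
0.076 [425.2769179  237.10425806] [157.43822915 274.69053486]
0.133 [427.26062943 219.98038131] [150.39165312 272.59778918]
0.113 [426.55540945 226.0680104 ] [152.93877145 273.35425173]
```

View pics/c6.png

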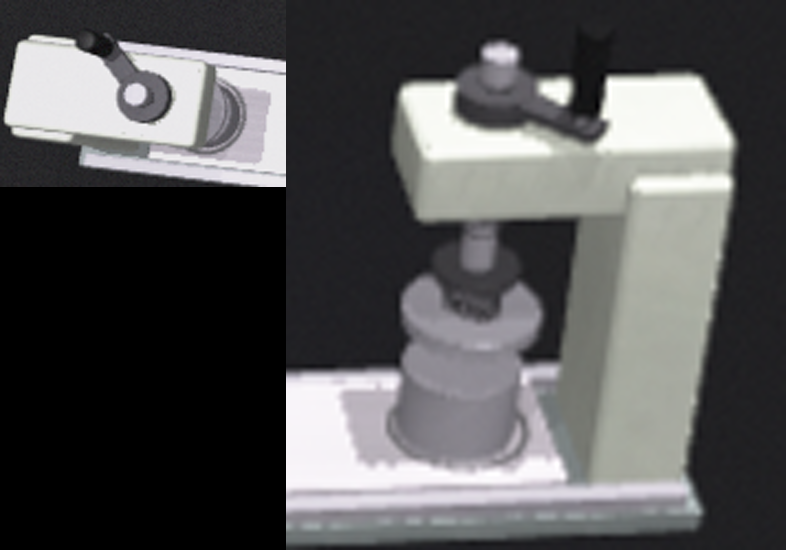

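Request:
jog_arm(
  deltas=[0,0,0,0,0,40,0.6,0,0,0,20,40,45,0.6,0,0,0,40,80,45,0.6,0,0,0,60,120,45,0.6,0,0,0,80,160,45,0.6,0,0,0,100,200,45,0.6,0,0,0,120,240,45,0.6,0,0,0,140,280,45,0.6,0,0,0,158,318,45,0.6,0,0,0,166,334,45,0.6,0,0,0,166,334,45,0.6,0,0,0,166,334,45,0.6],
)

```text
clock: 31.0
position: [0.5409, 0.2756, 0.3708]
ee_rot: [-0.002, 0.049, 0.999, -0.001]
contact_force: [-0.8, 0.3, -0.2]
width: 0.051
gripper_force: 0.0
```

```bash
python3 - <<'E'
from h import *
s=imaging.get_image('scene');cv2.imwrite('pics/s7.png',s)
crop(s,390,120,500,200,6,'pics/c7.png')
p=manip.get_state()['position'];print(p,proj('scene',p),proj('scene',[.5415,.275,.308]))
E
```

```text
[0.54090196 0.2748166  0.37168677] [453.76391733 145.80625212] [450.79733574 168.98191296]
```

View pics/c7.png

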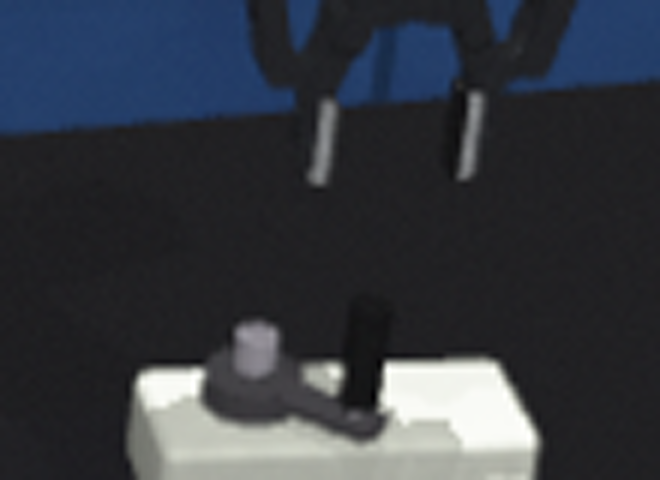

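Request:
jog_arm(
  deltas=[0,0,0,0,-3,-25,0.6,0,0,0,0,-3,-50,0.6,0,0,0,0,-3,-70,0.6,0,0,0,0,-3,-86,0.6,0,0,0,0,-3,-86,0.6,0,0,0,0,-3,-86,0.6,0,0,0,0,-3,-86,0,0,0,0,0,-3,-86,0,0,0,0,0,-3,-86,0,0,0,0,0,-3,-86,0,0,0,0,0,-3,-86,0,0,0,0,0,-3,-86,0],
  grip_force=40,
)

```text
clock: 32.25
position: [0.5428, 0.273, 0.2891]
ee_rot: [0.002, 0.049, 0.999, 0.002]
contact_force: [0.7, 2.6, 6.4]
width: 0.0169
gripper_force: 39.2
```

```bash
cat >> h.py <<'E'
def prof(im):
    """subpixel rows of strongest vertical gradients in the plate/cup columns"""
    g=cv2.cvtColor(im,cv2.COLOR_BGR2GRAY).astype(float)[200:262,420:431].mean(1)
    return g
E
python3 - <<'E'
from h import *
print(manip.get_state()['position'])
s=imaging.get_image('scene');cv2.imwrite('pics/s8.png',s)
print(prof(s).round().astype(int))
E
```

```text
[0.54283052 0.27295326 0.28913152]
[170 170 170 169 168 168 168 166 146  81  63  70  69  84  91  95  95  94
  87  69  61  62  66  71  80  84  82  93 111 141 155 156 154 148 138 134
 137 141 143 143 143 143 145 146 140 133 133 134 134 134 134 134 134 134
 134 134 143 150 140 176 196 192]
```

```bash
python3 -c "
import numpy as np
print([(round(52*(np.cos(np.radians(34-18*k))-np.cos(np.radians(34)))),round(52*(np.sin(np.radians(34-18*k))-np.sin(np.radians(34))))) for k in range(1,21)])"
```

```text
[(7, -15), (9, -31), (6, -47), (-2, -61), (-14, -72), (-29, -79), (-45, -81), (-61, -78), (-75, -70), (-86, -58), (-93, -43), (-95, -27), (-92, -11), (-84, 3), (-72, 14), (-57, 21), (-41, 23), (-25, 20), (-11, 12), (0, 0)]
```

Request:
jog_arm(
  deltas=[0,0,0,7,-15,0,0,0,0,0,9,-31,0,0,0,0,0,6,-47,0,0,0,0,0,-2,-61,0,0,0,0,0,-14,-72,0,0,0,0,0,-14,-72,0,0,0,0,0,-14,-72,0,0],
)

```text
clock: 33.0
position: [0.5265, 0.1996, 0.2891]
ee_rot: [-0.0, 0.05, 0.999, 0.0]
contact_force: [-3.3, 1.7, 8.4]
width: 0.0163
gripper_force: 39.5
```

Request:
jog_arm(
  deltas=[0,0,0,-15,-7,0,0,0,0,0,-31,-9,0,0,0,0,0,-47,-6,0,0,0,0,0,-61,2,0,0,0,0,0,-72,14,0,0,0,0,0,-79,29,0,0,0,0,0,-81,45,0,0,0,0,0,-78,61,0,0,0,0,0,-70,75,0,0,0,0,0,-58,86,0,0,0,0,0,-43,93,0,0,0,0,0,-27,95,0,0,0,0,0,-11,92,0,0,0,0,0,3,84,0,0,0,0,0,14,72,0,0,0,0,0,21,57,0,0,0,0,0,23,41,0,0,0,0,0,20,25,0,0,0,0,0,12,11,0,0,0,0,0,0,0,0,0],
)

```text
clock: 35.0
position: [0.5286, 0.2008, 0.289]
ee_rot: [0.002, 0.05, 0.999, 0.002]
contact_force: [-0.4, 4.2, 7.9]
width: 0.0168
gripper_force: 39.9
```

```bash
python3 - <<'E'
from h import *
print(manip.get_state()['position'])
s=imaging.get_image('scene');cv2.imwrite('pics/s9.png',s)
print(prof(s).round().astype(int))
A=[cv2.resize(cv2.imread(f'pics/{n}.png')[185:260,390:460],None,fx=5.5,fy=5.5,interpolation=cv2.INTER_CUBIC) for n in('s8','s9')]
cv2.imwrite('pics/c9.png',np.hstack(A))
E
```

```text
[0.52864259 0.20081071 0.28901403]
[169 170 170 168 168 168 167 166 146  86  70  67  70  68  70  70  70  72
  73  89  96  97  97  97  91  74  63  65  64  66  71  76  79  87 110 139
 156 156 155 158 157 134 135 135 133 130 132 134 134 134 134 134 134 134
 134 134 143 159 183 233 249 239]
```

View pics/c9.png

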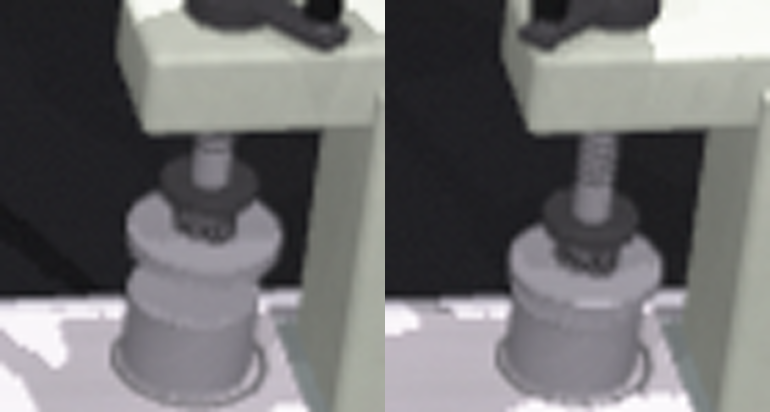

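Request:
jog_arm(
  deltas=[0,0,0,-15,-7,0,0,0,0,0,-31,-9,0,0,0,0,0,-47,-6,0,0,0,0,0,-61,2,0,0,0,0,0,-72,14,0,0,0,0,0,-79,29,0,0,0,0,0,-81,45,0,0,0,0,0,-81,45,0,0],
)

```text
clock: 35.85
position: [0.4474, 0.2466, 0.289]
ee_rot: [0.002, 0.049, 0.999, 0.001]
contact_force: [1.1, 2.5, 8.7]
width: 0.0165
gripper_force: 40.0
```

```bash
cat >> h.py <<'E'
def cross(g,l,a,b):
    for i in range(a,b):
        if g[i]<l<=g[i+1]: return i+(l-g[i])/(g[i+1]-g[i])
def shot(n):
    s=imaging.get_image('scene');cv2.imwrite(f'pics/{n}.png',s);g=prof(s)
    p=manip.get_state()['position'];print(p.round(4),'ang',np.degrees(np.arctan2(p[1]-.244,p[0]-.4996)).round(1),'plate',cross(g,125,24,50),'collar',cross(g,80,10,40));print(g.round().astype(int))
E
python3 -c "
from h import *
for n in('s8','s9'):
    g=prof(cv2.imread(f'pics/{n}.png'));print(cross(g,125,24,50),cross(g,80,10,40))
shot('s10')"
```

```text
28.46728971962617 12.713450292397662
34.50156739811912 18.45
[0.4475 0.2465 0.289 ] ang 177.3 plate 36.32867132867133 collar 20.29032258064516
[172 173 172 171 169 169 168 166 145  85  67  65  67  67  67  70  68  73
  68  74  75  92  95  98  98  97  87  69  65  64  64  65  71  79  84  88
 116 142 155 155 162 165 143 134 131 128 130 131 133 134 134 134 133 133
 133 133 143 158 183 232 249 238]
```

Request:
jog_arm(
  deltas=[0,0,0,3,16,0,0,0,0,0,11,30,0,0,0,0,0,23,41,0,0,0,0,0,38,48,0,0,0,0,0,54,50,0,0,0,0,0,70,47,0,0,0,0,0,84,39,0,0,0,0,0,95,27,0,0,0,0,0,102,12,0,0,0,0,0,104,-4,0,0,0,0,0,101,-20,0,0,0,0,0,93,-34,0,0,0,0,0,81,-45,0,0,0,0,0,81,-45,0,0],
)

```text
clock: 37.3
position: [0.5263, 0.1995, 0.289]
ee_rot: [0.0, 0.05, 0.999, 0.0]
contact_force: [-2.2, 0.9, 8.9]
width: 0.0161
gripper_force: 40.0
```

```bash
python3 -c "
from h import *
shot('s11')"
```

```text
[0.5265 0.1997 0.289 ] ang -58.8 plate 36.71917808219178 collar 23.311004784688993
[170 171 170 169 168 168 168 166 145  82  65  70  67  72  68  74  70  73
  70  70  73  71  74  74  93  98  98  98  98  91  72  66  64  62  65  80
 106 132 151 156 155 161 162 134 131 128 130 131 132 134 135 134 134 134
 134 134 143 159 183 233 249 239]
```

```bash
python3 - <<'E'
from h import *
for n in('s6','s8','s9','s10','s11'):
    G=cv2.cvtColor(cv2.imread(f'pics/{n}.png'),cv2.COLOR_BGR2GRAY).astype(float)[200:262]
    o=[]
    for a,b in((415,417),(417,419),(437,439),(438,440)):
        g=G[:,a:b].mean(1); o.append(round(cross(g,95,13,50) or 0,2))
    print(n,o)
    if n in('s9','s11'): print(G[14:50,415:418].mean(1).round().astype(int),G[14:50,438:440].mean(1).round().astype(int))
E
```

```text
s6 [np.float64(20.68), np.float64(19.81), np.float64(22.07), np.float64(23.07)]
s8 [np.float64(20.8), np.float64(19.86), np.float64(22.18), np.float64(23.08)]
s9 [np.float64(26.55), np.float64(25.77), np.float64(28.84), np.float64(30.1)]
[ 32  32  33  33  33  32  32  29  30  31  30  38  78 126 139 141 140 140
 140 146 154 153 144 128 121 125 129 125 117 115 116 118 120 120 122 122] [ 32  34  32  30  30  30  30  30  30  30  31  30  31  30  36  56  92 126
 142 151 156 152 138 124 142 180 188 162 160 170 174 172 173 176 178 176]
s10 [np.float64(28.04), np.float64(27.41), np.float64(30.81), np.float64(32.12)]
s11 [np.float64(28.47), np.float64(28.72), np.float64(31.06), np.float64(32.25)]
[ 33  33  32  33  33  33  32  30  29  32  31  31  30  44  81 122 141 141
 140 140 143 150 154 154 146 131 122 118 114 112 112 116 119 121 121 122] [ 32  32  32  30  31  30  31  30  30  30  30  30  32  32  30  28  34  54
  89 113 132 155 150 142 150 148 134 141 159 170 174 172 172 175 178 176]
```

Request:
jog_arm(
  deltas=[0,0,0,5,4,0,0,0,0,0,10,8,0,0,0,0,0,14,13,0,0,0,0,0,17,19,0,0,0,0,0,17,19,0,0,0,0,0,17,19,0,0,0,0,0,17,19,0,0],
)

```text
clock: 38.05
position: [0.5452, 0.2192, 0.2891]
ee_rot: [0.001, 0.049, 0.999, 0.0]
contact_force: [0.9, 0.9, 8.1]
width: 0.0166
gripper_force: 40.2
```

```bash
python3 - <<'E'
from h import *
shot('s12')
G=cv2.cvtColor(cv2.imread('pics/s12.png'),cv2.COLOR_BGR2GRAY).astype(float)[200:262]
print([round(cross(G[:,a:b].mean(1),95,13,50),2) for a,b in((415,417),(417,419),(437,439),(438,440))])
E
```

```text
[0.5452 0.2192 0.2891] ang -28.6 plate 36.689655172413794 collar 23.101063829787236
[165 166 166 165 165 165 164 163 143  82  67  69  67  69  69  69  71  69
  75  68  76  71  75  78  95  97  98  98  96  85  65  65  63  62  66  83
 107 133 151 156 155 151 140 133 130 128 130 131 132 134 134 134 134 134
 134 134 143 149 140 175 207 210]
[np.float64(28.46), np.float64(28.77), np.float64(31.06), np.float64(32.3)]
```

Request:
jog_arm(
  deltas=[0,0,0,0,0,0,0.5,0,0,0,0,0,0,0.5,0,0,0,0,0,0,0.5,0,0,0,0,0,0,0.5,0,0,0,0,0,40,0.5,0,0,0,0,0,80,0.5,0,0,0,-30,-30,100,0.5,0,0,0,-60,-70,100,0.5,0,0,0,-90,-110,100,0.5,0,0,0,-120,-150,100,0.5,0,0,0,-150,-200,100,0.5,0,0,0,-150,-240,100,0.5,0,0,0,-150,-240,100,0.5,0,0,0,-150,-240,100,0.5],
)

```text
clock: 39.5
position: [0.3945, -0.022, 0.3873]
ee_rot: [-0.0, 0.051, 0.999, 0.0]
contact_force: [-0.7, 1.3, -0.0]
width: 0.0428
gripper_force: 0.0
```

```bash
python3 - <<'E'
from h import *
shot('s13')
s=cv2.imread('pics/s13.png');t=imaging.get_image('top');cv2.imwrite('pics/t13.png',t)
B=cv2.resize(s[160:280,310:490],None,fx=4,fy=4,interpolation=cv2.INTER_CUBIC)
cv2.imwrite('pics/c13.png',B)
E
```

```text
[ 0.3947 -0.021   0.3872] ang -111.6 plate 36.72569444444444 collar 23.152631578947368
[165 166 165 165 164 164 163 161 141  81  66  68  66  68  68  68  70  69
  74  68  75  70  74  77  95  97  96  97  95  83  64  65  63  61  66  82
 106 132 150 154 154 159 159 132 129 126 128 130 131 132 133 133 133 132
 133 132 142 157 181 231 248 238]
```

View pics/c13.png

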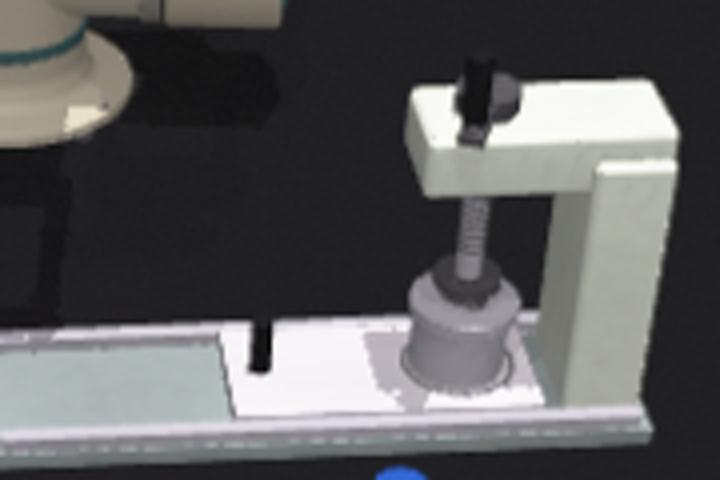

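View pics/t13.png

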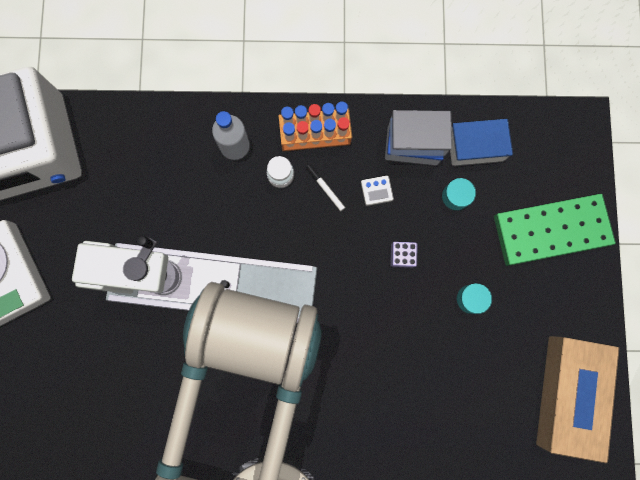

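The crop shows the plate (465,300) pressed on the nest, the tray home and the spring squeezed. The top view shows the block, marker, timer, jar and turquoise cups where they were, with no steel cups left on the bench. Handing in.

```bash
python3 -c "
from rig import manip
print(manip.sign_off())"
```

```text
the job is handed in; nothing more can be done
None
```

I handed the job in with the three steel cups that were there (a, b, e) nested mouth down on the mark, the tray fully home, and the nest clamped about half a turn past touch. I overshot to roughly 0.6 turn and wound back about 30°, so that final half turn is a camera estimate.

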